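# Raise the board under the microscope by one turn of the hand wheel

## Robot

A 6-joint arm with a two-finger parallel gripper is mounted at the origin on the work surface. World frame = base frame: x ahead of the robot, y to its left, z up, the work surface at z = 0. Lengths are in m, angles in rad, forces in N, time in s.
With the tool pointing down it reaches from about 0.375 to 0.9 m from the base axis. Payload 3.1 kg.
Tool frame: the origin (TCP) lies at the very end of the fingers, on their centre line; the grasp point (between the pads) lies robot.grasp_offset behind it (robot.grasp_offset is the distance from the TCP to the grasp point, in m); z points along the fingers, y is the direction in which the jaws open and shut (so a half turn about z gives the same grasp; the last joint's range is limited). The gripper opens to 87 mm and grips with 3 to 60 N. Pads are 19 mm wide; open, the fingers measure 117 mm over their backs; the gripper's body (75 mm by 190 mm) begins 51 mm behind the grasp point.
Start: joints at [1.056, 0.527, 1.433, -0, 1.181, -0.178], TCP at [0.206, 0.59, 0.223] pointing down, gripper open.
Joint ranges: [-3.08, 3.08], [-0.75, 2.2], [0.22, 2.44], [-1.43, 4.57], [0, 2.65], [-2.85, 2.85]. Speed limits (rad/s): [2.79, 2.79, 3.14, 3.14, 3.14, 3.14].

## Interface

Orientations are given as a unit quaternion [x, y, z, w].
In Python, from rig import robot gives the robot as it stands.
- The arm moves only by the tool drive_tool, never from a script. Its argument "targets" is one flat list of numbers, 6 for each row, row after row: the shift along the tool's x, y, z in cm, then the turn, a rotation vector about the tool's x, y, z in degrees. A call has 1 to 12 rows; each row is the pose to reach, as a shift and turn from the pose commanded when the call began, along the tool's axes at that moment; what a row does not reach only later rows make up. A row lasts 1/12 s, in which the tool goes at most 41.7 mm and 7.16 degrees, less where a joint would pass 70% of its speed; a pose out of reach is approached as far as the arm can. A call with a gripper value outside its range is refused whole. "grip" is the gripper command: -1 is fully open, 1 is shut, values between are in proportion, set as the call begins (left out, the last holds). The fingers move at their own pace and stop on an object; "squeeze" is the grip in N (left out, the last holds). Time passes only in rows, so rows that repeat a pose let the fingers close. It gives the time, the measured TCP pose, the force and the opening at its end, in the units of the state.
- robot.get_obs(): the state, without advancing time (a new reading comes with each control period).
- robot.camera(name): name is "scene" or "top"; returns (picture, depth): 400x640x3 uint8, red, green, blue; 400x640 float32, m along the optical axis (not along the pixel's ray), 0 where there is no reading.
- robot.calibration(name): a dict with "mtx" (3x3 intrinsics, pixels), "distortion" ([k1, k2, p1, p2, k3] as OpenCV has them; the pictures are not rectified), "R" (3x3) and "t" (3): a world point X has camera coordinates R X + t. Camera axes: x right, y down, z forward; pixel columns grow to the right and rows downward; lengths in m; the calibration is good to about 2 mm. A picture is of the moment at which its call begins. calibration takes no time and is no camera call.
- robot.hand_in(): hands the job in, once; it reports no verdict.
The state is a dict: "time": time; "q": joint angles; "joint_velocities": joint speeds; "joint_torque": joint torques, N m; "position": TCP position; "tool_rot": TCP orientation; "ft_force": force on the tool from outside, world axes, zero at the start; "moment": the same for the moment, N m; "grip_width": finger opening in m.
Only numpy, scipy, OpenCV 4.12 (cv2) and the standard library are available. Lean on these libraries where they do the work, as an engineer would, in place of code of your own. Each camera call takes 0.05 s, during which the arm holds its last target.

## Task

Raise the circuit board under the inspection microscope by one turn of its lift: push the hand wheel round clockwise, as seen from above, by its upright red handle through exactly one full turn, so that the handle stands again just where it started, then move clear. Push the handle with the outside of the fingers and never take it between them; do not touch the stage that carries the board, and do not disturb the loose things on the bench.

Things in the scene. Friction and masses are not known exactly. Their poses are not given: they have to be found in the camera images.
- wheel (a joint): angle of the hand wheel in rad, growing clockwise as seen from above; one full turn adds 6.283. It starts anywhere from 0 to 4.5, its stops are at -0.5 and 14. The wheel lies level (upright axis) and turns stiffly: about 2 N at the handle, and it stays where it is left. Each turn clockwise raises the stage by 16 mm
- hub (a point): fixed point on the wheel's upright axis, 93 mm above the table, level with the middle of the handle; it does not move as the wheel turns. Its yaw is that of the whole fixed unit: a white foot plate 170 mm wide and 16 mm thick, from 100 mm to the left (+y) of the axis to 430 mm to its right, with the stage 280 mm to the right of the axis
- column (a point): foot of the microscope's steel column, 32 mm across and 436 mm tall, 400 mm to the right of the wheel's axis, on the foot plate. The white head hangs from it over the stage, from 235 mm above the table upward, 80 mm across
- handle (a point): middle of the upright red handle, a round post 24 mm across and 54 mm tall on the wheel's rim, 65 mm from the axis; it goes round with the wheel. Its foot is 66, its top 120, this point 93 mm above the table. The dark rim (144 mm over all) and three spokes lie below it, tops 65 mm above the table; hub top 74 mm. Above them the handle's whole circle is free
- crank: the same red handle as a solid (it spins freely on its own upright spindle); its origin is the centre of its foot, on the top of the rim
- stage: aluminium stage, 150 mm by 120 mm, with the green circuit board clipped on it, under the microscope's head; origin at the centre of the plate's underside, 72 to 84 mm above the table at the start. It rises as the wheel turns; not to be touched
- flux: loose bystander: small bottle with a paper label and a blue cap, 42 mm across, 95 mm tall; origin at the centre of its underside
- spool: loose bystander: grey solder spool standing on its flat end, 54 mm across, 38 mm tall; origin at the centre of its underside
- driver: loose bystander: screwdriver lying flat, 170 mm long; origin at mid-length
- tin: loose bystander: open steel tin, 68 mm across, 32 mm tall; origin at the centre of its underside
- jar: loose bystander: amber jar with a white lid, 46 mm across, 55 mm tall; origin at the centre of its underside
- brush: loose bystander: cleaning brush lying flat, 160 mm long; origin at mid-length

How it is judged:
On the way, in this order (a step that is already met when the one before it is completed fails the run):
1. the fingers push the handle round to the far side of its circle (distance of handle from where it was at the start of the episode above 0.115 m and value of joint wheel above 1.8 rad and contact force between the fingers and crank above 0.3 N).
2. the handle has gone on clockwise, back to where it started (distance of handle from where it was at the start of the episode below 0.012 m and value of joint wheel between 5.9 and 11.2 rad), for 0.2 s.
At the end, for the whole second after the job is handed in: the wheel has made one whole turn clockwise from its start and is at rest: the handle stands within 12 mm of where it started (about 10 degrees), and each loose thing lies within 20 mm of where it was (all of step 2 and velocity of joint wheel between -0.05 and 0.05 rad/s and distance of each of flux, spool, driver, tin, jar, brush from where it was at the start of the episode below 0.02 m); the robot touches nothing.
It fails at once if the handle is taken between the fingers (horizontal distance between the grasp point and handle below 0.01 m and z of the grasp point in the frame of handle below 0.035 m).
It fails at once if the robot touches the stage or its board (contact force between any of the arm, the fingers and stage above 0.5 N).
It fails at once if a loose thing is pushed or carried more than 20 mm (distance of any of flux, spool, driver, tin, jar, brush from where it was at the start of the episode above 0.02 m).
It also fails if it takes over 64 s, if anything falls off the work surface, if the arm or the gripper's body presses on something with over 40 N, if the wrist force passes 120 N, or if a joint passes its speed limit or range.

## Working session

There is one attempt and no reset: what is moved stays moved. The work goes in short steps, Python scripts to look and compute and a tool call to move; the robot and the scene stay as the last step left them, time stands still between calls to the robot, and variables do not carry over. Pictures are saved under pics/ and viewed, and the job is handed in when it is done.

Besides the shell and the picture viewer there is one more tool, called after "Request:" by a JSON object that holds its "name" and its "arguments", one argument or row to a line. drive_tool: Moves the arm, as the interface text tells. Its arguments: {"type":"object","properties":{"targets":{"type":"array","items":{"type":"number"}},"grip":{"type":"number"},"squeeze":{"type":"number"}},"required":["targets"]}

```bash
ls; mkdir -p pics
python3 - <<'E'
from rig import robot
import cv2,numpy as np
print(robot.get_obs(), robot.grasp_offset)
for n in("scene","top"):
    p,d=robot.camera(n); cv2.imwrite(f"pics/{n}0.png",p[:,:,::-1]); np.savez(f"{n}0.npz",p=p,d=d)
    c=robot.calibration(n); print(n,c)
E
```

```text
pics
{'time': 0.0, 'q': array([ 1.05650559e+00,  5.28444157e-01,  1.43390549e+00, -1.28874804e-05,
        1.18139503e+00, -1.78489458e-01]), 'joint_velocities': array([ 0.0015836 , -0.00024784, -0.00045908,  0.00042165,  0.00128769,
       -0.00025045]), 'joint_torque': array([-7.54637040e-04, -4.40027547e+01, -1.76600897e+01,  6.33445778e-02,
        5.80561347e-02, -1.22015258e-04]), 'position': array([0.20555583, 0.58945227, 0.22158415]), 'tool_rot': array([ 1.67110364e-01,  9.85937609e-01, -1.01412489e-03, -3.59706259e-04]), 'ft_force': array([0.34704259, 0.27307455, 0.12385002]), 'moment': array([0.04169527, 0.0106278 , 0.01811315]), 'grip_width': 0.08719768331201554} 0.0187
scene {'mtx': array([[490.85342013,   0.        , 323.13798641],
       [  0.        , 490.85342013, 202.05918941],
       [  0.        ,   0.        ,   1.        ]]), 'distortion': array([-0.07300809,  0.        ,  0.        ,  0.        ,  0.        ]), 'R': array([[-0.03106245,  0.99948654,  0.00786066],
       [ 0.81824127,  0.02994471, -0.57409453],
       [-0.57403514, -0.01140086, -0.81875129]]), 't': array([-0.04314503, -0.42473979,  1.54573235])}
top {'mtx': array([[465.57696736,   0.        , 308.6119246 ],
       [  0.        , 465.57696736, 201.83385386],
       [  0.        ,   0.        ,   1.        ]]), 'distortion': array([0.01202113, 0.        , 0.        , 0.        , 0.        ]), 'R': array([[-0.02710381, -0.999582  , -0.01006014],
       [-0.98693979,  0.02835696, -0.15857405],
       [ 0.15879304,  0.00563079, -0.98729583]]), 't': array([0.07095563, 0.57496596, 1.36061363])}
```

View pics/scene0.png

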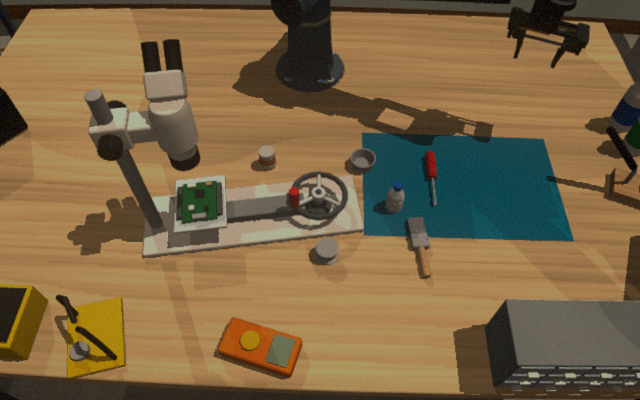

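View pics/top0.png

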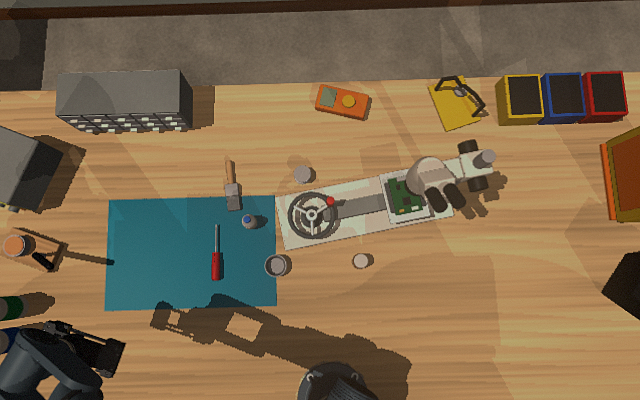

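The top view shows the wheel hub near (312,214) and the red handle near (331,201), on the stage side. The tin is at (277,264), the jar at (361,261), the spool at (303,174) and the flux at (249,221). Next I'll measure these.

```bash
cat > h.py <<'E'
import cv2,numpy as np
from rig import robot
def ray(n,uv):
    c=robot.calibration(n)
    x=cv2.undistortPoints(np.array([[uv]],float),c['mtx'],c['distortion'])[0,0]
    R=c['R'];return -R.T@c['t'], R.T@np.array([x[0],x[1],1])
def atz(n,uv,z):
    o,r=ray(n,uv); return o+r*(z-o[2])/r[2]
def proj(n,X):
    c=robot.calibration(n)
    return cv2.projectPoints(np.array(X,float).reshape(-1,3),cv2.Rodrigues(c['R'])[0],c['t'],c['mtx'],c['distortion'])[0][:,0]
def cloud(n,d):
    v,u=np.nonzero(d>0)
    c=robot.calibration(n)
    x=cv2.undistortPoints(np.stack([u,v],1).astype(float)[:,None],c['mtx'],c['distortion'])[:,0]
    P=np.c_[x,np.ones(len(x))]*d[v,u][:,None]
    return (P-c['t'])@c['R'],u,v
E
python3 - <<'E'
from h import *
for n,box in(("top",(230,150,230,130)),("scene",(220,130,220,150))):
    z=np.load(n+"0.npz");p=z['p'];d=z['d']
    x,y,w,h=box
    cv2.imwrite(f"pics/{n}crop.png",cv2.resize(p[y:y+h,x:x+w,::-1],None,fx=3.4,fy=3.4,interpolation=cv2.INTER_CUBIC))
    P,u,v=cloud(n,d)
    c=p[v,u].astype(int)
    red=(c[:,0]>110)&(c[:,0]>2.2*c[:,1])&(c[:,0]>2.2*c[:,2])&(P[:,2]>.06)&(P[:,2]<.13)
    m=red
    print(n,m.sum(),u[m].mean(),v[m].mean(),P[m].mean(0),P[m].min(0),P[m].max(0))
    t=m&(P[:,2]>.113); print(' top',t.sum(),P[t].mean(0), (P[t].min(0)+P[t].max(0))/2)
    dark=(c.max(1)<95)&(P[:,2]>.055)&(P[:,2]<.072)&(u>x)&(u<x+w)&(v>y)&(v<y+h)
    Q=P[dark]; 
    from scipy.optimize import least_squares
    f=cv2.minEnclosingCircle(Q[:,:2].astype(np.float32)); print(' rim',dark.sum(),f,np.median(Q[:,2]))
    s=least_squares(lambda a:np.hypot(*(Q[:,:2]-a[:2]).T)-a[2],[*f[0],.065],loss='soft_l1',f_scale=.004).x;print(s)
E
```

```text
top 483 576.9337474120083 111.08902691511388 [ 0.82554419 -0.76163763  0.08394267] [ 0.52375027 -0.91411873  0.06012626] [0.9499361  0.00459111 0.12984881]
 top 48 [ 0.57377533 -0.11433688  0.11946361] [ 0.61642438 -0.4333449   0.12173577]
 rim 559 ((0.5348339080810547, 0.1112360879778862), 0.13411115109920502) 0.06396789921320852
[0.53473307 0.04924151 0.06434734]
scene 63 293.53968253968253 190.65079365079364 [ 0.56782254 -0.00803343  0.11471952] [ 0.51912156 -0.01845209  0.06358304] [0.58046531 0.0028389  0.12211232]
 top 58 [ 0.57122548 -0.00787943  0.11820821] [ 0.57039541 -0.0078066   0.11788231]
 rim 802 ((0.5473215579986572, 0.11264888942241669), 0.13534294068813324) 0.06333555676086328
[0.53928163 0.0496959  0.06415795]
```

```bash
sleep 1
```

```text
(no output)
```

View pics/topcrop.png

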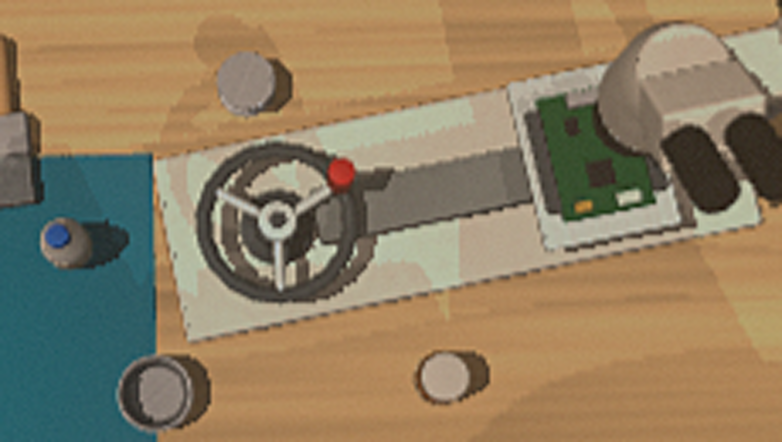

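View pics/scenecrop.png

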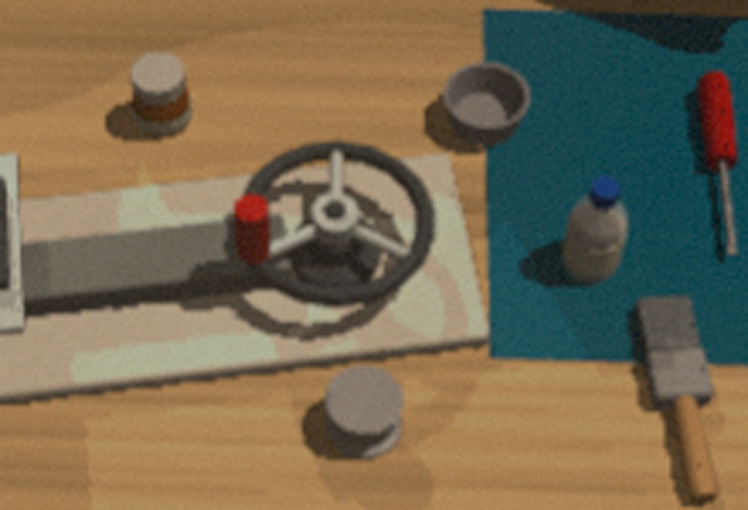

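The crops show the hub at top crop (277,220) and scene crop (335,211). The handle's top is at (341,172) and (252,201). I'll triangulate these, and the loose things too.

Run:
```python
from h import *
T=lambda a,b:(230+a/3.4,150+b/3.4)
S=lambda a,b:(220+a/3.4,130+b/3.4)
for nm,t,s,z in [("hub",(277,220),(335,211),.074),("handle",(341,172),(252,201),.12),("spool",(246,83),(364,402),.038),("flux",(57,236),(605,187),.095),("tin",(157,394),(486,98),.032),("jar",(444,377),(159,70),.055)]:
    print(nm,atz("top",T(*t),z).round(4),atz("scene",S(*s),z).round(4))
a=atz("top",T(157,158),.016);b=atz("top",T(510,85),.016);print("plate edge yaw",a,b,np.degrees(np.arctan2(a[0]-b[0],a[1]-b[1])))
for c in [(157,158),(190,340)]: print(atz("top",T(*c),.016))
```

```text
hub [0.5336 0.0473 0.074 ] [0.54   0.0483 0.074 ]
handle [ 0.5667 -0.0076  0.12  ] [ 0.5674 -0.0065  0.12  ]
spool [0.6638 0.0718 0.038 ] [0.6728 0.0728 0.038 ]
flux [0.5224 0.2354 0.095 ] [0.5276 0.2364 0.095 ]
tin [0.388  0.1571 0.032 ] [0.3967 0.16   0.032 ]
jar [ 0.3953 -0.0931  0.055 ] [ 0.3975 -0.0915  0.055 ]
plate edge yaw [0.60127643 0.15495871 0.016     ] [ 0.65971201 -0.16920598  0.016     ] -10.218685539171293
[0.60127643 0.15495871 0.016     ]
[0.43541569 0.12810088 0.016     ]
```

Request:
{"name": "drive_tool", "arguments": {
  "targets": [-1,-0.7,0,0,0,1,-3,-2.2,0,0,0,4,-5.5,-4,0,0,0,8,-8,-5.8,0,0,0,12,-10.5,-7.6,0,0,0,16,-13,-9.4,0,0,0,20,-15.5,-11.2,0,0,0,24,-18,-13,0,0,0,28,-20.5,-14.8,0,0,0,32,-23,-16.6,0,0,0,36,-25,-18.2,0,0,0,39,-26,-19,0,0,0,40],
  "grip": 1,
  "squeeze": 20
}}

```text
time: 1.1
position: [0.3902, 0.3218, 0.2224]
tool_rot: [0.497, 0.868, -0.001, 0.0]
ft_force: [-0.1, 0.4, 0.0]
grip_width: 0.0149
```

```bash
cat > aim.py <<'E'
import sys
from h import *
from scipy.spatial.transform import Rotation as Ro
def aim(X):
    o=robot.get_obs();R=Ro.from_quat(o['tool_rot']);M=R.as_matrix()
    az=np.degrees(np.arctan2(M[1,1],M[0,1]))
    print(o['time'],o['position'].round(4),'az_y',az.round(2),'q',o['q'].round(2),'w',round(o['grip_width'],4),'F',o['ft_force'].round(2), 'tilt', M[:,2].round(4))
    print('shift cm',(M.T@(np.array(X)-o['position'])*100).round(2))
if __name__=="__main__": aim([float(a) for a in sys.argv[1:4]])
E
python3 aim.py .598 .026 .222
```

```text
1.1 [0.3902 0.3218 0.2224] az_y 30.45 q [ 0.47  0.37  1.73 -0.    1.05 -0.06] w 0.0149 F [-0.14  0.45  0.04] tilt [ 2.0e-04 -1.5e-03 -1.0e+00]
shift cm [-36.03   2.93   0.09]
```

Request:
{"name": "drive_tool", "arguments": {
  "targets": [-1.5,0.1,0,0,0,1,-4.5,0.4,0,0,0,4,-8,0.7,0,0,0,8,-11.5,1,0,0,0,12,-15,1.2,0,0,0,16,-18.5,1.5,0,0,0,20,-22,1.8,0,0,0,24,-25.5,2.1,0,0,0,28,-29,2.4,0,0,0,29.5,-32.5,2.7,0,0,0,30.5,-35,2.9,0,0,0,30.5,-36,2.9,0,0,0,30.5]
}}

```text
time: 2.1
position: [0.5998, 0.0263, 0.2223]
tool_rot: [0.707, 0.707, 0.0, 0.001]
ft_force: [0.5, -0.2, 0.1]
grip_width: 0.0005
```

```bash
python3 aim.py .598 .026 .085
python3 - <<'E'
from h import *
for n in("scene","top"):
    p,d=robot.camera(n); cv2.imwrite(f"pics/{n}1.png",p[:,:,::-1])
# lag table: finger center on r=65 circle at azimuth a; touching handle azimuth
def dist(c,h): 
    q=np.maximum(abs(h-c)-np.array([.015,.0095]),0); return np.hypot(*q)
u=lambda a:.065*np.array([np.cos(a),np.sin(a)])
for adeg in range(-20,-400,-20):
    a=np.radians(adeg)
    for l in np.arange(0,90,.25):
        if dist(u(a),u(a-np.radians(l)))>=.012: print(adeg,l,end='; ');break
E
```

```text
2.1 [0.5998 0.0263 0.2223] az_y 0.02 q [-0.14  0.49  1.5  -0.    1.15 -0.14] w 0.0005 F [ 0.46 -0.2   0.11] tilt [ 0.0017 -0.0016 -1.    ]
shift cm [-1.000e-02 -2.000e-01  1.373e+01]
-20 22.5; -40 26.5; -60 25.25; -80 24.0; -100 26.0; -120 26.0; -140 22.0; -160 19.5; -180 19.5; -200 22.5; -220 26.5; -240 25.25; -260 24.0; -280 26.0; -300 26.0; -320 22.0; -340 19.5; -360 19.5; -380 22.5;
```

View pictures.

View pics/scene1.png

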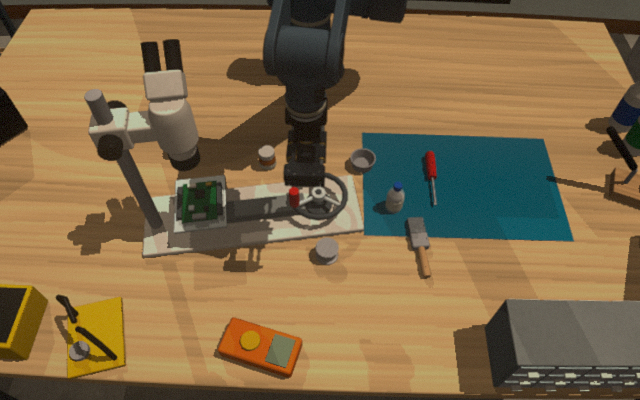

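View pics/top1.png

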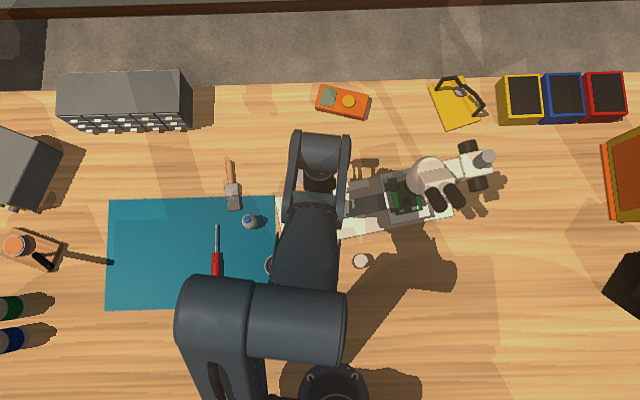

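The scene view shows the gripper over the wheel's front right, with the handle still free at (294,196). The clearance works out at about 17 mm, so I'll descend.

Request:
{"name": "drive_tool", "arguments": {
  "targets": [0,-0.1,1,0,0,0,0,-0.2,3,0,0,0,0,-0.2,5,0,0,0,0,-0.2,7,0,0,0,0,-0.2,9,0,0,0,0,-0.2,10.5,0,0,0,0,-0.2,12,0,0,0,0,-0.2,13,0,0,0,0,-0.2,13.7,0,0,0,0,-0.2,13.7,0,0,0]
}}

```text
time: 3.03
position: [0.5939, 0.0318, 0.084]
tool_rot: [0.705, 0.709, -0.001, -0.002]
ft_force: [0.0, 0.0, -1.0]
grip_width: 0.0002
```

```bash
python3 aim.py .598 .026 .085
python3 - <<'E'
from h import *
p,d=robot.camera("scene"); cv2.imwrite("pics/scene2.png",cv2.resize(p[110:250,220:420,::-1],None,fx=4,fy=4,interpolation=cv2.INTER_CUBIC))
o=robot.get_obs()['position'];print((proj("scene",[o])-[220,110])*4)
E
```

```text
3.0333 [0.5939 0.0318 0.084 ] az_y 0.34 q [-0.13  0.67  1.62  0.    0.85 -0.14] w 0.0002 F [ 0.03  0.   -0.99] tilt [-3.7e-03  6.0e-04 -1.0e+00]
shift cm [-0.58  0.41 -0.1 ]
[[361.34285289 392.68141848]]
```

View pics/scene2.png

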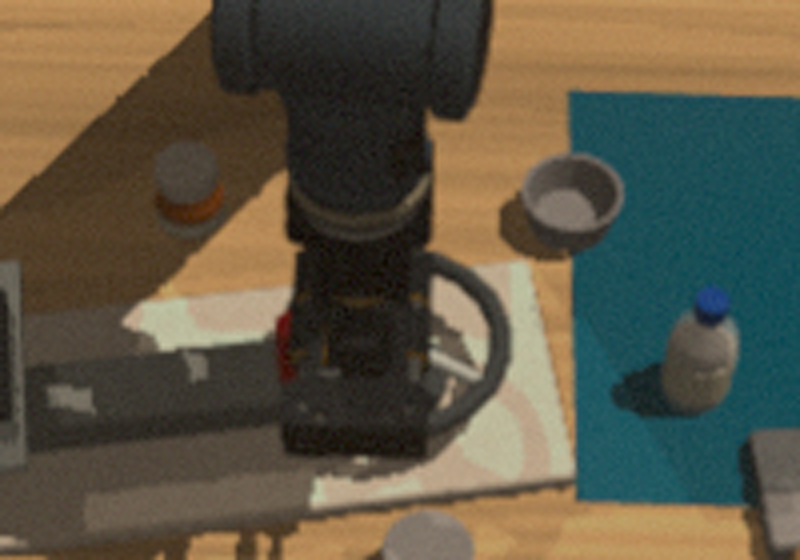

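The crop shows the gripper over the wheel with the handle just to its left, at (285,345), untouched. The measured position is about 6 mm off the target, so I'll read it again.

Run:
```python
from h import *
for i in range(4):
    robot.camera("top"); o=robot.get_obs(); print(o['time'],o['position'].round(4),o['joint_velocities'].round(3),o['ft_force'].round(2))
```

```text
3.1333 [0.5956 0.0311 0.0857] [-0.007 -0.015 -0.016 -0.002  0.001 -0.001] [0.06 0.02 0.49]
3.1833 [0.5961 0.0308 0.0862] [-0.007 -0.01  -0.006 -0.002 -0.001 -0.001] [ 0.15  0.89 -0.17]
3.2333 [0.5964 0.0306 0.0865] [-0.003 -0.005 -0.005  0.     0.    -0.001] [ 0.17 -0.43  0.06]
3.2833 [0.5965 0.0305 0.0865] [-0.003 -0.002 -0.001 -0.002  0.001  0.   ] [-0.11 -0.27 -0.95]
```

```bash
cat > arc.py <<'E'
import sys
from h import *
from scipy.spatial.transform import Rotation as Ro
# azimuths (deg) start step n hold ; hub
def arc(a0,step,n,H=(.537,.0485),r=.065,z=.085):
    o=robot.get_obs();M=Ro.from_quat(o['tool_rot']).as_matrix()
    d=o['position'][:2]-H;print(o['time'],o['position'].round(4),'az',np.degrees(np.arctan2(d[1],d[0])).round(1),'r',np.hypot(*d).round(4),'azy',np.degrees(np.arctan2(M[1,1],M[0,1])).round(2),'F',o['ft_force'].round(1))
    for i in range(n):
        a=np.radians(a0+step*(i+1));X=np.array([H[0]+r*np.cos(a),H[1]+r*np.sin(a),z])
        print(a0+step*(i+1),(M.T@(X-o['position'])*100).round(1))
if __name__=="__main__": arc(*[float(v) for v in sys.argv[1:3]],int(sys.argv[3]))
E
python3 arc.py -18 -6 12
```

```text
3.2833 [0.5965 0.0305 0.0865] az -16.8 r 0.0621 azy 0.27 F [-0.1 -0.3 -1. ]
-24.0 [-0.8 -0.   0.2]
-30.0 [-1.4 -0.3  0.2]
-36.0 [-2.  -0.7  0.2]
-42.0 [-2.5 -1.1  0.2]
-48.0 [-3.  -1.6  0.1]
-54.0 [-3.4 -2.1  0.1]
-60.0 [-3.8 -2.7  0.1]
-66.0 [-4.1 -3.3  0.1]
-72.0 [-4.4 -4.   0.1]
-78.0 [-4.5 -4.6  0.1]
-84.0 [-4.6 -5.3  0.1]
-90.0 [-4.7 -6.   0.1]
```

Request:
{"name": "drive_tool", "arguments": {
  "targets": [-0.8,0,0.1,0,0,0,-1.4,-0.3,0.1,0,0,0,-2,-0.7,0.1,0,0,0,-2.5,-1.1,0.1,0,0,0,-3,-1.6,0.1,0,0,0,-3.4,-2.1,0.1,0,0,0,-3.8,-2.7,0.1,0,0,0,-4.1,-3.3,0.1,0,0,0,-4.4,-4,0.1,0,0,0,-4.5,-4.6,0.1,0,0,0,-4.6,-5.3,0.1,0,0,0,-4.7,-6,0.1,0,0,0]
}}

```text
time: 4.28
position: [0.5355, -0.0168, 0.0846]
tool_rot: [0.706, 0.709, 0.0, 0.0]
ft_force: [3.5, 0.5, -0.9]
grip_width: 0.0005
```

```bash
python3 - <<'E'
from h import *
for n in("scene",):
    p,d=robot.camera(n); cv2.imwrite("pics/scene3.png",cv2.resize(p[110:250,220:420,::-1],None,fx=4,fy=4,interpolation=cv2.INTER_CUBIC))
E
python3 arc.py -90 -6 12
```

```text
4.3333 [ 0.533  -0.0165  0.0843] az -93.5 r 0.0651 azy 0.27 F [-1.   0.3  0.4]
-96.0 [ 0.  -0.3 -0.1]
-102.0 [ 0.1 -1.  -0.1]
-108.0 [ 0.3 -1.6 -0.1]
-114.0 [ 0.6 -2.2 -0.1]
-120.0 [ 0.9 -2.9 -0.1]
-126.0 [ 1.3 -3.4 -0.1]
-132.0 [ 1.7 -3.9 -0.1]
-138.0 [ 2.2 -4.4 -0. ]
-144.0 [ 2.7 -4.9 -0. ]
-150.0 [ 3.3 -5.2 -0. ]
-156.0 [ 3.9 -5.5 -0. ]
-162.0 [ 4.5 -5.8 -0. ]
```

View pics/scene3.png

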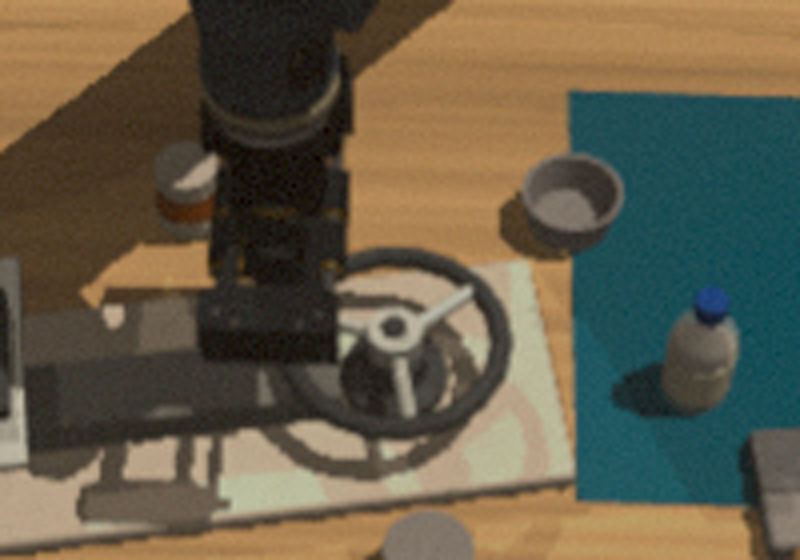

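The spokes have turned and the 3.5 N push has moved the handle, so the method works. I'll go on.

Request:
{"name": "drive_tool", "arguments": {
  "targets": [0,-0.3,-0.1,0,0,0,0.1,-1,-0.1,0,0,0,0.3,-1.6,-0.1,0,0,0,0.6,-2.2,-0.1,0,0,0,0.9,-2.9,-0.1,0,0,0,1.3,-3.4,-0.1,0,0,0,1.7,-3.9,-0.1,0,0,0,2.2,-4.4,-0.1,0,0,0,2.7,-4.9,-0.1,0,0,0,3.3,-5.2,-0.1,0,0,0,3.9,-5.5,-0.1,0,0,0,4.5,-5.8,-0.1,0,0,0]
}}

```text
time: 5.33
position: [0.4768, 0.0286, 0.0855]
tool_rot: [0.705, 0.709, -0.001, -0.001]
ft_force: [0.4, -2.4, 0.7]
grip_width: 0.0007
```

```bash
python3 arc.py -162 -6 12
```

```text
5.3333 [0.4768 0.0286 0.0855] az -161.7 r 0.0634 azy 0.28 F [ 0.4 -2.4  0.7]
-168.0 [ 0.6 -0.3  0. ]
-174.0 [ 1.3 -0.4  0. ]
-180.0 [ 2.  -0.5  0. ]
-186.0 [ 2.7 -0.4  0. ]
-192.0 [ 3.3 -0.3  0. ]
-198.0 [ 4.  -0.1  0. ]
-204.0 [4.6 0.1 0. ]
-210.0 [5.2 0.4 0. ]
-216.0 [5.8 0.8 0. ]
-222.0 [6.3 1.2 0. ]
-228.0 [6.8 1.7 0. ]
-234.0 [7.2 2.2 0. ]
```

Request:
{"name": "drive_tool", "arguments": {
  "targets": [0.6,-0.3,0,0,0,0,1.3,-0.4,0,0,0,0,2,-0.5,0,0,0,0,2.7,-0.4,0,0,0,0,3.3,-0.3,0,0,0,0,4,-0.1,0,0,0,0,4.6,0.1,0,0,0,0,5.2,0.4,0,0,0,0,5.8,0.8,0,0,0,0,6.3,1.2,0,0,0,0,6.8,1.7,0,0,0,0,7.2,2.2,0,0,0,0]
}}

```text
time: 6.33
position: [0.4991, 0.101, 0.0853]
tool_rot: [0.705, 0.709, -0.0, -0.001]
ft_force: [-2.4, -0.7, -0.4]
grip_width: 0.0001
```

```bash
python3 arc.py -234 -6 12;  python3 - <<'E'
from h import *
for n in("scene",):
    p,d=robot.camera(n); cv2.imwrite("pics/scene4.png",cv2.resize(p[110:250,220:420,::-1],None,fx=4,fy=4,interpolation=cv2.INTER_CUBIC))
E
```

```text
6.3333 [0.4991 0.101  0.0853] az 125.8 r 0.0648 azy 0.26 F [-2.4 -0.7 -0.4]
-240.0 [0.4 0.5 0. ]
-246.0 [0.7 1.2 0. ]
-252.0 [0.9 1.8 0. ]
-258.0 [1.1 2.4 0. ]
-264.0 [1.2 3.1 0. ]
-270.0 [1.2 3.8 0. ]
-276.0 [1.2 4.5 0. ]
-282.0 [1.1 5.1 0. ]
-288.0 [0.9 5.8 0. ]
-294.0 [0.7 6.4 0. ]
-300.0 [0.3 7.  0. ]
-306.0 [-0.   7.6  0. ]
```

View pics/scene4.png

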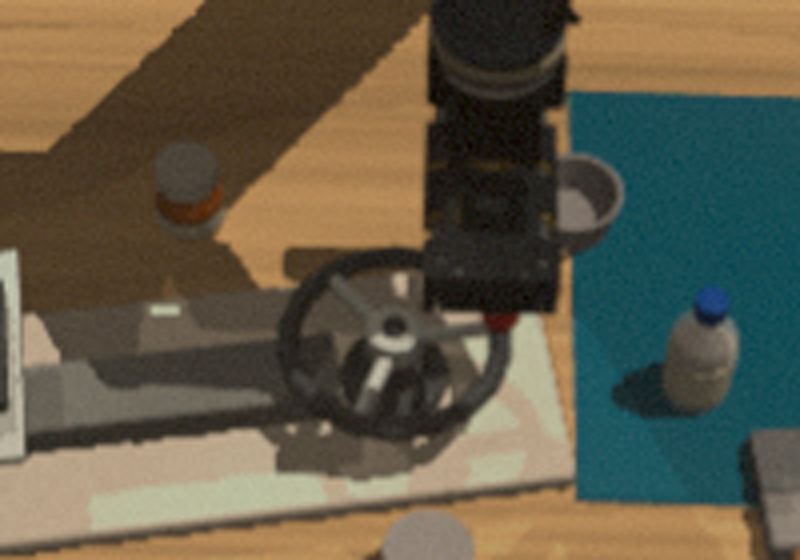

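The crop shows the red handle at (500,318), pushed on round ahead of the gripper. The tin, flux and spool have not moved.

Request:
{"name": "drive_tool", "arguments": {
  "targets": [0.4,0.5,0,0,0,0,0.7,1.2,0,0,0,0,0.9,1.8,0,0,0,0,1.1,2.4,0,0,0,0,1.2,3.1,0,0,0,0,1.2,3.8,0,0,0,0,1.2,4.5,0,0,0,0,1.1,5.1,0,0,0,0,0.9,5.8,0,0,0,0,0.7,6.4,0,0,0,0,0.3,7,0,0,0,0,0,7.6,0,0,0,0]
}}

```text
time: 7.38
position: [0.5767, 0.1002, 0.0856]
tool_rot: [0.706, 0.709, 0.001, 0.0]
ft_force: [-1.6, 1.4, -1.7]
grip_width: 0.0006
```

```bash
python3 arc.py -306 -6 12;  python3 - <<'E'
from h import *
for n in("scene",):
    p,d=robot.camera(n); cv2.imwrite("pics/scene5.png",cv2.resize(p[110:250,220:420,::-1],None,fx=4,fy=4,interpolation=cv2.INTER_CUBIC))
E
```

```text
7.3833 [0.5767 0.1002 0.0856] az 52.4 r 0.0652 azy 0.25 F [-1.6  1.4 -1.7]
-312.0 [-0.3  0.4  0.1]
-318.0 [-0.8  0.9  0.1]
-324.0 [-1.4  1.3  0.1]
-330.0 [-1.9  1.6  0.1]
-336.0 [-2.5  2.   0.1]
-342.0 [-3.2  2.2  0.1]
-348.0 [-3.8  2.4  0.1]
-354.0 [-4.5  2.5  0.1]
-360.0 [-5.2  2.5  0.1]
-366.0 [-5.9  2.5  0.1]
-372.0 [-6.5  2.4  0.1]
-378.0 [-7.2  2.2  0.1]
```

View pics/scene5.png

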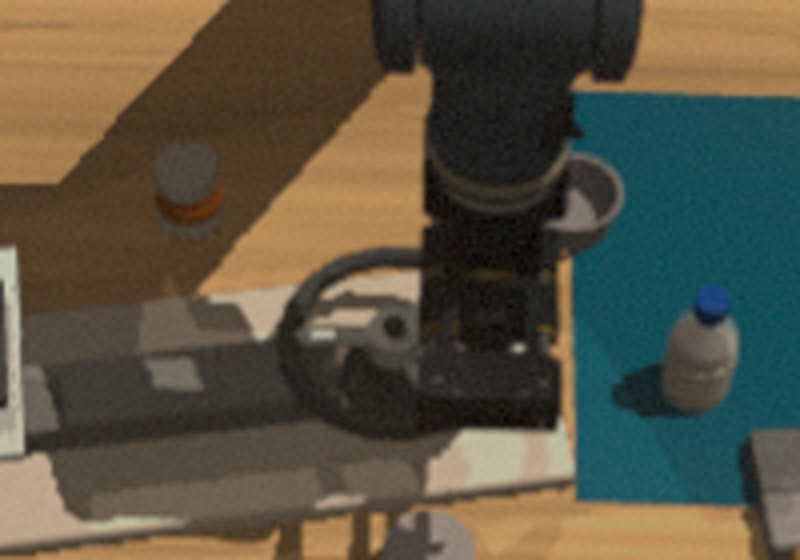

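The gripper is now at the hub's far left and in front, with the spool and tin unmoved. I'll continue to azimuth -378° (finger) and stop short of the end.

Request:
{"name": "drive_tool", "arguments": {
  "targets": [-0.3,0.4,0,0,0,0,-0.8,0.9,0,0,0,0,-1.4,1.3,0,0,0,0,-1.9,1.6,0,0,0,0,-2.5,2,0,0,0,0,-3.2,2.2,0,0,0,0,-3.8,2.4,0,0,0,0,-4.5,2.5,0,0,0,0,-5.2,2.5,0,0,0,0,-5.9,2.5,0,0,0,0,-6.5,2.4,0,0,0,0,-7.1,2.3,0,0,0,0]
}}

```text
time: 8.43
position: [0.5988, 0.0288, 0.0855]
tool_rot: [0.706, 0.709, 0.0, 0.0]
ft_force: [-0.1, 3.2, 2.0]
grip_width: 0.0007
```

```bash
python3 - <<'E'
from h import *
for n in("scene",):
    p,d=robot.camera(n);p,d=robot.camera(n); cv2.imwrite("pics/scene6.png",cv2.resize(p[110:250,220:420,::-1],None,fx=4,fy=4,interpolation=cv2.INTER_CUBIC))
E
python3 arc.py -378 -3 7
```

```text
8.5333 [0.5987 0.0279 0.0854] az -18.5 r 0.0651 azy 0.23 F [-0.   0.4 -0.1]
-381.0 [-0.3 -0.1  0. ]
-384.0 [-0.6 -0.2  0. ]
-387.0 [-0.9 -0.4  0. ]
-390.0 [-1.2 -0.5  0. ]
-393.0 [-1.5 -0.7  0. ]
-396.0 [-1.8 -0.9  0. ]
-399.0 [-2.  -1.1  0. ]
```

View pics/scene6.png

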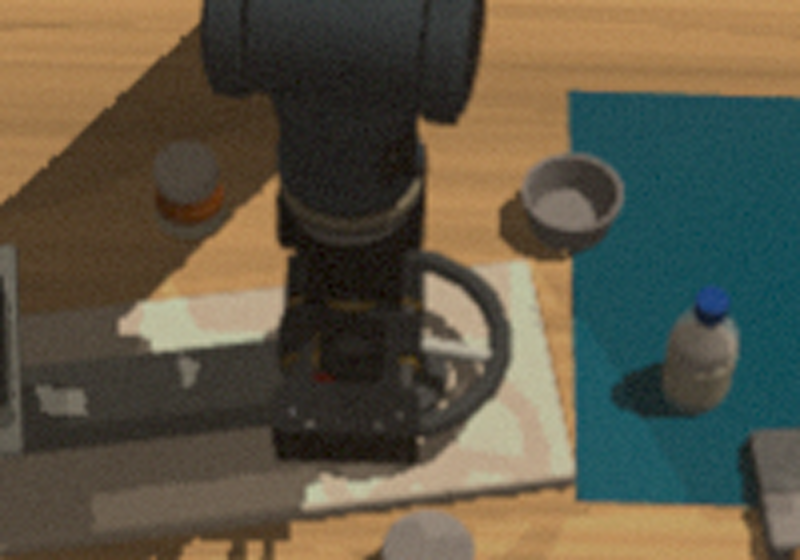

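Request:
{"name": "drive_tool", "arguments": {
  "targets": [-0.3,-0.1,0,0,0,0,-0.6,-0.2,0,0,0,0,-0.9,-0.4,0,0,0,0,-1.2,-0.5,0,0,0,0,-1.3,-0.6,0,0,0,0,-1.3,-0.6,0,0,0,0,-1.3,-0.6,0,0,0,0]
}}

```text
time: 9.12
position: [0.5928, 0.0161, 0.0855]
tool_rot: [0.705, 0.709, -0.0, 0.0]
ft_force: [0.4, 0.2, -0.4]
grip_width: 0.0003
```

```bash
python3 arc.py -391 -3 2
```

```text
9.1167 [0.5928 0.0161 0.0855] az -30.1 r 0.0645 azy 0.27 F [ 0.4  0.2 -0.4]
-394.0 [-0.4 -0.2  0.1]
-397.0 [-0.7 -0.4  0.1]
```

Request:
{"name": "drive_tool", "arguments": {
  "targets": [0.6,0.3,0,0,0,0,1.5,0.7,0,0,0,0,2,1,-1,0,0,0,2,1,-3,0,0,0,2,1,-5.5,0,0,0,2,1,-8,0,0,0,2,1,-11,0,0,0,4,0,-14,0,0,0,7,-2,-16,0,0,0,10,-4,-17,0,0,0,13,-6,-17,0,0,0,15,-7,-17,0,0,0]
}}

```text
time: 10.12
position: [0.5197, 0.1692, 0.2568]
tool_rot: [0.705, 0.709, 0.0, -0.0]
ft_force: [0.1, 0.4, -1.0]
grip_width: 0.0004
```

Request:
{"name": "drive_tool", "arguments": {
  "targets": [2,-1,0,0,0,0,5,-2,0,0,0,0,8,-3,0,0,0,0,11,-4,0,0,0,0,13,-5,0,0,0,0,14,-5,0,0,0,0,14,-5,0,0,0,0]
}}

```text
time: 10.7
position: [0.4711, 0.3083, 0.2556]
tool_rot: [0.704, 0.71, 0.0, 0.0]
ft_force: [0.1, -0.7, 0.4]
grip_width: 0.0006
```

```bash
cat > look.py <<'E'
import sys
from h import *
k=sys.argv[1]
I=[]
for n,b in(("top",(230,150,230,130)),("scene",(220,130,220,150))):
    p,d=robot.camera(n);x,y,w,h=b
    p0=np.load(n+"0.npz")['p']
    cv2.imwrite(f"pics/{n}_{k}.png",p[:,:,::-1])
    cv2.imwrite(f"pics/{n}crop_{k}.png",cv2.resize(p[y:y+h,x:x+w,::-1],None,fx=3.4,fy=3.4,interpolation=cv2.INTER_CUBIC))
    for q in(p0,p):
        c=q.astype(int);m=(c[...,0]>90)&(c[...,0]>2.2*c[...,1])&(c[...,0]>2.2*c[...,2])
        bx=(315,185,345,215) if n=="top" else (275,175,310,220)
        v,u=np.nonzero(m);s=(u>bx[0])&(u<bx[2])&(v>bx[1])&(v<bx[3])
        print(n,s.sum(),u[s].mean(),v[s].mean(),u[s].min(),u[s].max(),v[s].min(),v[s].max())
E
python3 look.py a;python3 aim.py .6 .03 .1
```

```text
top 53 329.811320754717 200.56603773584905 326 333 197 204
top 56 328.32142857142856 198.67857142857142 325 332 195 203
scene 69 293.5217391304348 190.8695652173913 289 298 187 195
scene 75 295.17333333333335 193.06666666666666 290 300 189 197
10.8 [0.472  0.3058 0.2555] az_y 0.32 q [ 0.38  0.41  1.55 -0.    1.18  0.37] w 0.0005 F [ 0.31  0.17 -0.09] tilt [ 4.e-04 -9.e-04 -1.e+00]
shift cm [-27.63  12.64  15.58]
```

View pics/topcrop_a.png

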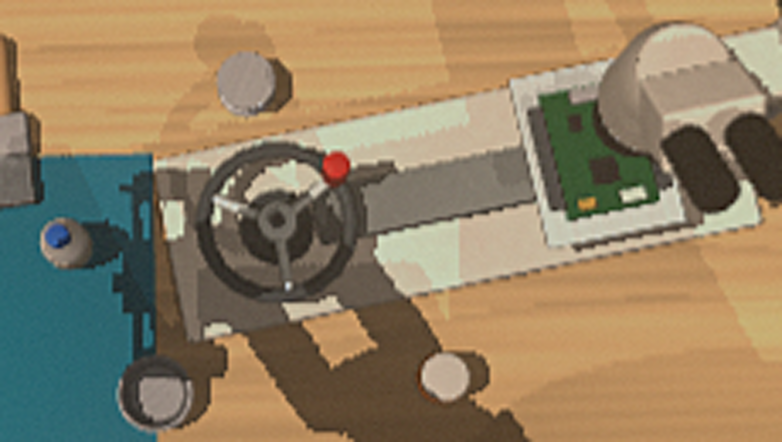

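View pics/scenecrop_a.png

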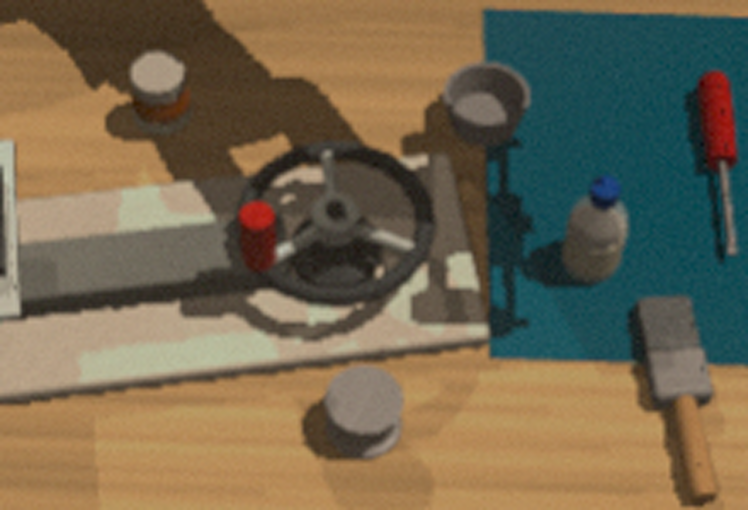

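The top crop puts the handle at (336,166) against (341,172) at the start. It is about 6 mm short, inside tolerance, and the loose things have not moved. I'll push it about 5 mm further for margin.

Request:
{"name": "drive_tool", "arguments": {
  "targets": [-1.5,0.7,0,0,0,0,-4,2,0,0,0,0,-7,3.4,0,0,0,0,-10,4.9,0,0,0,0,-13,6.4,0,0,0,0,-16,7.9,0,0,0,0,-19,9.4,0,0,0,0,-22,10.9,0,0,0,0,-24.5,12.1,0,0,0,0,-26.5,13,0,0,0,0,-27,13.3,0,0,0,0,-27,13.3,0,0,0,0]
}}

```text
time: 11.8
position: [0.6065, 0.0333, 0.2553]
tool_rot: [0.707, 0.707, -0.0, 0.0]
ft_force: [-0.2, 0.1, 0.2]
grip_width: 0.0004
```

```bash
python3 aim.py .605 .036 .085
```

```text
11.8 [0.6065 0.0333 0.2553] az_y -0.02 q [-0.13  0.47  1.44 -0.    1.23 -0.13] w 0.0004 F [-0.16  0.09  0.21] tilt [ 0.e+00 -4.e-04 -1.e+00]
shift cm [ 0.27 -0.15 17.03]
```

Request:
{"name": "drive_tool", "arguments": {
  "targets": [0.3,-0.1,1.5,0,0,0,0.3,-0.1,4,0,0,0,0.3,-0.1,6.5,0,0,0,0.3,-0.1,9,0,0,0,0.3,-0.1,11.5,0,0,0,0.3,-0.1,14,0,0,0,0.3,-0.1,16,0,0,0,0.3,-0.1,17,0,0,0,0.3,-0.1,17,0,0,0,0.3,-0.1,17,0,0,0,0.3,-0.1,17,0,0,0]
}}

```text
time: 12.72
position: [0.6057, 0.0398, 0.0869]
tool_rot: [0.705, 0.709, 0.001, 0.001]
ft_force: [0.1, 0.2, 0.4]
grip_width: 0.0003
```

```bash
python3 aim.py .5895 .011 .085
```

```text
12.7167 [0.6057 0.0398 0.0869] az_y 0.28 q [-0.12  0.68  1.59  0.    0.87 -0.12] w 0.0003 F [0.15 0.2  0.4 ] tilt [ 2.5e-03 -2.0e-04 -1.0e+00]
shift cm [-2.87 -1.64  0.19]
```

Request:
{"name": "drive_tool", "arguments": {
  "targets": [-0.4,-0.2,0.1,0,0,0,-0.9,-0.5,0.1,0,0,0,-1.4,-0.8,0.1,0,0,0,-1.8,-1,0.1,0,0,0,-2.1,-1.2,0.1,0,0,0,-2.4,-1.4,0.1,0,0,0,-2.4,-1.4,0.1,0,0,0,-2.4,-1.4,0.1,0,0,0]
}}

```text
time: 13.38
position: [0.5909, 0.0152, 0.0846]
tool_rot: [0.706, 0.709, -0.0, 0.0]
ft_force: [0.0, 0.3, 0.6]
grip_width: 0.0007
```

```bash
python3 aim.py .5895 .011 .085
```

```text
13.3833 [0.5909 0.0152 0.0846] az_y 0.24 q [-0.16  0.67  1.63 -0.    0.84 -0.17] w 0.0007 F [0.04 0.27 0.59] tilt [ 0.e+00 -1.e-04 -1.e+00]
shift cm [-0.42 -0.14 -0.04]
```

Request:
{"name": "drive_tool", "arguments": {
  "targets": [-0.1,0,0,0,0,0,-0.2,-0.1,0,0,0,0,-0.3,-0.1,0,0,0,0,-0.4,-0.1,0,0,0,0,-0.4,-0.1,0,0,0,0,-0.4,-0.1,0,0,0,0,-0.4,-0.1,0,0,0,0]
}}

```text
time: 13.97
position: [0.5902, 0.0114, 0.0846]
tool_rot: [0.705, 0.709, 0.0, 0.0]
ft_force: [1.8, 2.0, 0.1]
grip_width: 0.0006
```

```bash
python3 aim.py .5895 .011 .085
```

```text
13.9667 [0.5902 0.0114 0.0846] az_y 0.26 q [-0.17  0.67  1.63  0.    0.84 -0.17] w 0.0006 F [1.78 2.05 0.15] tilt [ 6.e-04 -1.e-04 -1.e+00]
shift cm [-0.04 -0.07 -0.04]
```

Contact is confirmed at about 2.7 N. Now I'll back off and retreat as before.

Request:
{"name": "drive_tool", "arguments": {
  "targets": [0.6,0.3,0,0,0,0,1.5,0.7,0,0,0,0,2,1,-1,0,0,0,2,1,-3,0,0,0,2,1,-5.5,0,0,0,2,1,-8,0,0,0,2,1,-11,0,0,0,4,0,-14,0,0,0,7,-2,-16,0,0,0,10,-4,-17,0,0,0,13,-6,-17,0,0,0,15,-7,-17,0,0,0]
}}

```text
time: 14.97
position: [0.5163, 0.1639, 0.2556]
tool_rot: [0.705, 0.709, -0.0, -0.001]
ft_force: [0.6, -0.0, -0.7]
grip_width: 0.0003
```

Request:
{"name": "drive_tool", "arguments": {
  "targets": [2,-1,0,0,0,0,5,-2,0,0,0,0,8,-3,0,0,0,0,11,-4,0,0,0,0,13,-5,0,0,0,0,14,-5,0,0,0,0,14,-5,0,0,0,0]
}}

```text
time: 15.55
position: [0.4679, 0.303, 0.2545]
tool_rot: [0.704, 0.71, 0.0, 0.0]
ft_force: [0.2, 0.4, 0.8]
grip_width: 0.0004
```

```bash
python3 look.py b;python3 aim.py .6 .03 .1
```

```text
top 53 329.811320754717 200.56603773584905 326 333 197 204
top 58 329.32758620689657 200.20689655172413 326 333 196 205
scene 69 293.5217391304348 190.8695652173913 289 298 187 195
scene 76 294.0263157894737 191.77631578947367 289 299 187 206
15.65 [0.4689 0.3006 0.2544] az_y 0.31 q [ 0.37  0.4   1.57 -0.    1.18  0.37] w 0.0005 F [ 0.41 -0.42  0.5 ] tilt [ 1.0e-04 -1.1e-03 -1.0e+00]
shift cm [-27.12  12.96  15.47]
```

View pics/topcrop_b.png

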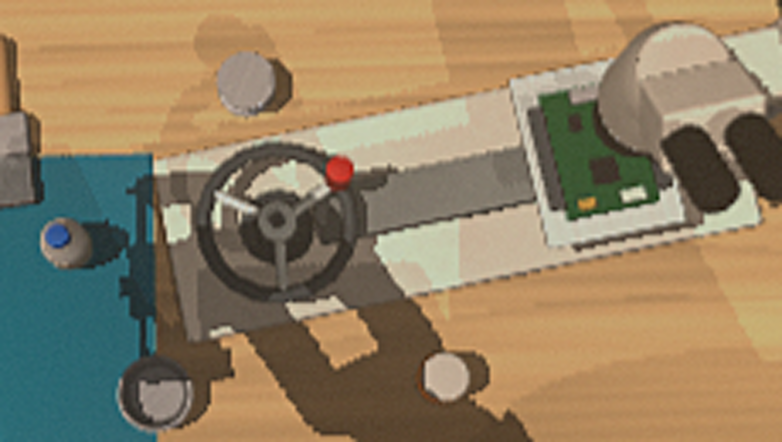

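View pics/scene_b.png

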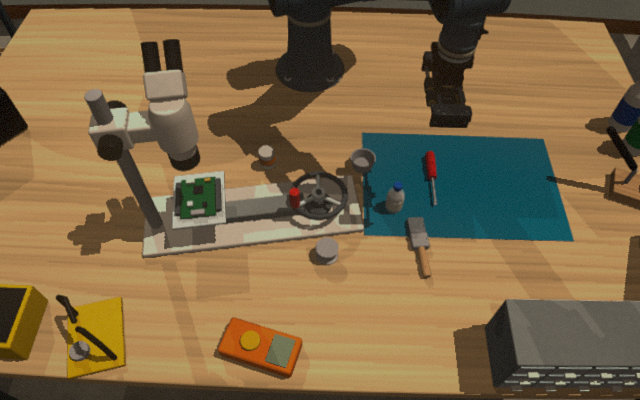

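The handle is back at top crop (340,171), within about 1.5 mm of its start. The loose things are where they were, the stage has risen, and the arm is clear. I'll hand in.

```bash
python3 -c "
from rig import robot
print(robot.hand_in())"
```

```text
the job is handed in; nothing more can be done
None
```

I pushed the hand wheel one full turn clockwise by its red handle, using the outside of the closed fingers. Then I backed off, lifted clear and handed in at about 15.7 s. The hand-in gives no verdict.

- **Handle:** the first stop left it about 6 mm short, so I pushed it a little further. The last pictures put it within about 1–2 mm of its start (top camera 0.6 px off, scene camera about 1 px).
- **Rest of the scene:** the stage stands visibly higher, and I saw no movement of the loose things. I checked these by eye, not by measuring them.
- **Forces:** the readings between moves stayed below about 4 N, and I saw no sign of touching the stage.
- **Disagreement:** the two cameras differed by up to 9 mm on single points (6 mm on the hub), so I averaged them for the hub and handle. For the final check I compared pictures from the same camera, where that difference drops out.

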